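# Clamp the board the job board calls for

### The job

The timber sample in the red-framed square of the white job board shows which timber is wanted next: take the one board of that timber off the sloping rack, lay it flat on the bed of the clamping jig without dropping it (keep hold until it rests there), and with it snug against both the end stop and the side fence, slide the red jaw up until it bites firmly on the board, without crushing it. Leave the other two boards on the rack, and the samples and everything else, where they are.

Things in the scene. Friction and masses are not known exactly. Their poses are not given: they have to be found in the camera images.
- blank_walnut: dark brown walnut board, 130 long (its x) x 40 wide (its y) x 24 thick (its z) mm, about 0.12 kg; origin at its centre. It starts lying on the rack's slope, its long side (+x) pointing up the slope, its lower end on the ledge, its z square to the slope. The boards lie side by side about 100 mm apart in any order
- blank_pine: pale pine board, 130 long (its x) x 48 wide (its y) x 24 thick (its z) mm, about 0.12 kg; origin at its centre. It starts lying on the rack's slope, its long side (+x) pointing up the slope, its lower end on the ledge, its z square to the slope. The boards lie side by side about 100 mm apart in any order
- blank_green: green-painted board, 130 long (its x) x 56 wide (its y) x 24 thick (its z) mm, about 0.12 kg; origin at its centre. It starts lying on the rack's slope, its long side (+x) pointing up the slope, its lower end on the ledge, its z square to the slope. The boards lie side by side about 100 mm apart in any order
- sample_walnut: dark brown walnut timber sample, 50 x 50 x 12 mm, lying on the job board; origin at the centre of its underside
- sample_pine: pale pine timber sample, 50 x 50 x 12 mm, lying on the job board; origin at the centre of its underside
- sample_green: green-painted timber sample, 50 x 50 x 12 mm, lying on the job board; origin at the centre of its underside
- next_job (a point): centre of the red-framed square on the white job board (at the board's top face, 8 mm above the table). The sample lying here shows the timber wanted; the other two samples lie 85 and 170 mm away on the same board
- rack: wooden rack with a grey top, 330 mm wide (its y), whose top slopes 30 degrees from level, rising along its +x from 32 to 117 mm above the table; a 12 mm high ledge along the low edge. Fixed; origin on the table under its middle
- corner (a point): inside corner of the clamping jig, at the top face of its grey bed (18 mm above the table); x points to the end stop, y from the side fence to the jaw, z up. The end stop's face is the plane x = 0 (from y = 0 to 120 mm), the side fence's face the plane y = 0 (from x = -200 to 20 mm); both are aluminium, 30 mm high above the bed. The bed reaches from x = -210 to 30 and y = -20 to 220 mm. Fixed
- jaw_face (a point): middle of the red jaw's clamping face, which looks at the side fence, 15 mm above the bed, at x = -65 mm in the corner's frame. The jaw is 100 mm long (x), 24 mm thick (the outer face to push on is 24 mm farther along +y), 36 mm high above the bed, with a black upright grip on top: 60 x 14 mm, up to 70 mm above the bed, centred on the thickness
- jaw (a joint): travel of the jaw towards the side fence, m: at 0 its face is 150 mm from the fence, it can go to 0.125; about 4 N friction, it stays where it is left
- glue: yellow glue bottle, 56 mm diameter, 170 mm tall; a bystander
- tin: steel tin, 70 mm diameter, 90 mm tall; a bystander
- mug: blue mug, 80 mm diameter, 95 mm tall; a bystander
- mallet: wooden-handled hammer lying flat, about 300 mm long; a bystander
- brush: paint brush lying flat, about 200 mm long; a bystander
- offcut: brown wooden offcut 70 x 35 x 20 mm; a bystander
Mind the look-alikes: they are no part of the job. What is shaped like the sample_pine but pink or yellow is not meant.

How it is judged:
By the outcome, as a careful person would: the job done as asked, in the order asked, and still so for the second after the job is handed in, with the robot touching nothing.
It also fails if it takes over 51 s, if anything falls off the work surface, if the arm or the gripper's body presses on something with over 40 N, if the wrist force passes 120 N, or if a joint passes its speed limit or range.

### The arm

A 6-joint arm with a two-finger parallel gripper is mounted at the origin on the work surface. World frame = base frame: x ahead of the robot, y to its left, z up, the work surface at z = 0. Lengths are in mm, angles in degrees, forces in N, time in s.
With the tool pointing down it reaches from about 300 to 850 mm from the base axis. Payload 4.2 kg.
Tool frame: the origin (TCP) lies between the finger pads; the fingertips stand 14 mm ahead of it and the grasp point (between the pads) lies 5 mm behind it (env.finger_overhang is the distance from the TCP to the fingertips, in mm); z points along the fingers, y is the line along which they close (so a half turn about z gives the same grasp; the last joint's range is limited). The gripper opens to 91 mm and grips with 3 to 60 N. Pads are 32 mm wide; open, the fingers measure 118 mm over their backs; the gripper's body (76 mm by 178 mm) begins 60 mm behind the grasp point.
Start: joints at [-74.828, 18.312, 89.639, -0, 72.044, -1.146], TCP at [161.558, -551.852, 227.976] pointing down, gripper open.
Joint ranges: [-177.97, 177.97], [-48.28, 115.42], [12.27, 149.76], [-77.06, 257.06], [2.81, 150.46], [-146.56, 146.56]. Speed limits (degrees/s): [147.25, 147.25, 180, 180, 180, 180].

### API

Orientations are given as [roll, pitch, yaw] about the fixed x, y, z axes, in that order (R = Rz(yaw) Ry(pitch) Rx(roll)).
In Python, from workcell import status, cams, env, finder gives the robot as it stands.
- The arm moves only by the tool apply_moves, never from a script. Its argument "increments" is a list of rows, each a list of 7 numbers: the opening, from -1 (shut) to 1 (fully open), then the shift along the world's x, y, z in m, then the turn, a rotation vector about the world's x, y, z in degrees. In form: [[gripper, x, y, z, ax, ay, az], ...]. A call has 1 to 5 rows; each row shifts and turns the commanded pose from where the row before left it; what a row does not reach is not made up. A row lasts 1/12 s, in which the tool goes at most 41.7 mm and 7.16 degrees, less where a joint would pass 70% of its speed; a pose out of reach is approached as far as the arm can. A call with a gripper value outside its range is refused whole. The fingers move at their own pace and stop on an object; "newtons" is the grip in N (left out, the last holds). Time passes only in rows, so rows that do not move let the fingers close. It gives the time, the measured TCP pose, the force, the opening and the grip force at its end, in the units of the state.
- status.state(): the state, without advancing time (a new reading comes with each control period).
- cams.grab_frame(name): name is "side" or "top" or "wrist"; returns a dict with "color" (480x640x3 uint8, red, green, blue), "intrinsics" (3x3 intrinsics, pixels), "R" (3x3) and "t" (3): a world point X has camera coordinates R X + t. Camera axes: x right, y down, z forward; pixel columns grow to the right and rows downward; lengths in mm; the calibration is good to about 2 mm. The wrist camera is an equidistant fisheye: a pixel r from the principal point sees the ray r / f radians off the axis. A picture is of the moment at which its call begins. There is no depth.
- env.job_done(): hands the job in; it is judged then, once.
Trained networks look in the newest picture that a camera, given by its name, has taken for a name from the list of things; names that differ only in an ending like _2 or _b are one class to them, and where a whole thing is asked for, a point or a joint stands for the part that bears it (a point fixed in the world has none). Each returns a list of dicts, best first, with "score" (0 to 1); they miss things now and then, are a little off and sometimes report something else, mostly with a low value. They report only what shows in the picture. A call takes as long as a camera call. They do not tell look-alikes from the thing itself.
- finder.boxes_of(query, camera): "rect" ([left, top, width, height] in pixels, round what is visible of it).
- finder.trace(query, camera): "pixels" (480x640 bool, what is visible of it) and "rect" ([left, top, width, height] in pixels, round what is visible of it).
The state is a dict: "time_s": time; "qpos": joint angles; "qvel": joint speeds; "effort": joint torques, N m; "ee_pos": TCP position; "ee_rot": TCP orientation; "force": force on the tool from outside, world axes, zero at the start; "torque": the same for the moment, N m; "gripper_width": finger opening in mm; "gripper_force": force on a finger pad.
Only numpy, scipy, OpenCV 4.12 (cv2) and the standard library are available. Lean on these libraries where they do the work, as an engineer would, in place of code of your own. Each camera call takes 0.05 s, during which the arm holds its last target. There are 200 camera calls.

## Working session

There is one attempt and no reset: what is moved stays moved. The work goes in short steps, Python scripts to look and compute and a tool call to move; the robot and the scene stay as the last step left them, time stands still between calls to the robot, and variables do not carry over. Pictures are saved under pics/ and viewed, at most 10 in all, crops included, and the job is handed in when it is done.

Besides the shell and the picture viewer there is one more tool, called after ">>>" as name([rows], argument=value, ...), one row to a line, values as JSON. apply_moves: Moves the arm, as the interface text tells. Its arguments: {"type":"object","properties":{"increments":{"type":"array","items":{"type":"array","items":{"type":"number"}}},"newtons":{"type":"number"}},"required":["increments"]}

```bash
mkdir -p pics; ls; python3 - <<'E'
from workcell import status,cams,env,finder
import cv2,numpy as np
s=status.state(); print({k:np.round(v,3) for k,v in s.items()})
for c in ["side","top"]:
    f=cams.grab_frame(c); cv2.imwrite(f"pics/{c}0.png",f["color"][:,:,::-1]); np.savez(f"{c}.npz",**f)
    print(c,f["intrinsics"].round(1).tolist(),f["R"].round(4).tolist(),f["t"].round(1).tolist())
E
```

```text
pics
{'time_s': np.float64(0.0), 'qpos': array([-74.827,  18.354,  89.706,  -0.   ,  72.044,  -1.146]), 'qvel': array([-0.035, -0.028, -0.058, -0.08 , -0.047, -0.008]), 'effort': array([-1.0000e-03, -4.1246e+01, -2.3197e+01,  7.3000e-02,  4.6000e-02,
       -0.0000e+00]), 'ee_pos': array([ 161.436, -551.382,  227.101]), 'ee_rot': array([-1.79896e+02, -2.00000e-03,  1.63190e+01]), 'force': array([ 0.68 ,  0.225, -0.171]), 'torque': array([-0.034,  0.007, -0.031]), 'gripper_force': np.float64(0.0), 'gripper_width': np.float64(91.187)}
side [[528.3, 0.0, 318.5], [0.0, 528.3, 243.7], [0.0, 0.0, 1.0]] [[-0.9301, -0.3673, 0.0026], [-0.2406, 0.6037, -0.76], [0.2776, -0.7075, -0.6499]] [487.4, 237.2, 1242.3]
top [[448.2, 0.0, 323.8], [0.0, 448.2, 242.4], [0.0, 0.0, 1.0]] [[-0.0047, -1.0, 0.0054], [-0.9929, 0.004, -0.1189], [0.1189, -0.0059, -0.9929]] [-53.7, 545.1, 1041.0]
```

View pics/top0.png

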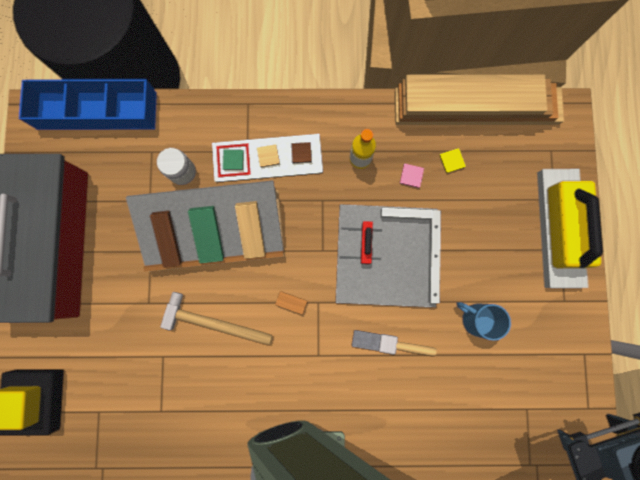

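View pics/side0.png

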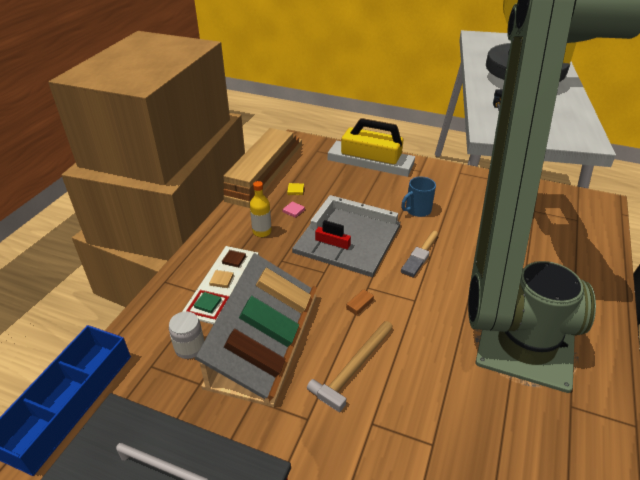

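The red frame at top (233,160) holds the green sample; pine is at (268,156) and walnut at (301,153). The three boards are walnut (165,238), green (206,235) and pine (249,230), so the green middle one is wanted. The jig corner is at about (435,213), with the fence on the right, the stop at the top and the jaw at (367,242). The pink and yellow squares at (411,175) and (453,160) are look-alikes. Next I'll confirm with enlarged crops.

```bash
python3 - <<'E'
import cv2,numpy as np
from workcell import finder
t=np.load("top.npz")["color"][:,:,::-1]; s=np.load("side.npz")["color"][:,:,::-1]
def crop(im,x,y,w,h,k,n):
    c=cv2.resize(im[y:y+h,x:x+w],None,fx=k,fy=k,interpolation=cv2.INTER_CUBIC); 
    for u in range(0,w,20): cv2.putText(c,str(x+u),(u*k,8),0,.3,(255,255,255),1); cv2.line(c,(u*k,10),(u*k,14),(255,255,255),1)
    for v in range(0,h,20): cv2.putText(c,str(y+v),(0,v*k+3),0,.3,(255,255,255),1); cv2.line(c,(20,v*k),(24,v*k),(255,255,255),1)
    return c
a=crop(t,120,130,170,145,4,0); cv2.imwrite("pics/t_rack.png",a)
a=crop(t,325,195,125,120,5,0); cv2.imwrite("pics/t_jig.png",a[:600])
a=crop(s,285,190,125,95,6,0); cv2.imwrite("pics/s_jig.png",a)
for q in ["blank_green","blank_pine","blank_walnut","rack","jaw","sample_green"]:
  for c in ["top","side"]:
    r=finder.trace(q,c); print(q,c,[(round(d["score"],2),np.round(d["rect"]).tolist()) for d in r][:3])
    if r: np.save(f"m_{q}_{c}.npy",r[0]["pixels"])
E
```

```text
blank_green top [(0.88, [186.0, 204.0, 40.0, 58.0])]
blank_green side [(0.85, [242.0, 295.0, 58.0, 52.0]), (0.73, [209.0, 268.0, 21.0, 21.0])]
blank_pine top [(0.61, [232.0, 201.0, 33.0, 56.0])]
blank_pine side [(0.93, [254.0, 268.0, 59.0, 45.0]), (0.7, [223.0, 247.0, 22.0, 21.0])]
blank_walnut top [(0.7, [149.0, 208.0, 33.0, 58.0])]
blank_walnut side [(0.68, [226.0, 329.0, 59.0, 51.0]), (0.57, [194.0, 255.0, 124.0, 154.0]), (0.23, [240.0, 294.0, 61.0, 56.0])]
rack top [(0.91, [126.0, 181.0, 157.0, 92.0])]
rack side [(0.83, [194.0, 252.0, 122.0, 155.0]), (0.57, [255.0, 270.0, 55.0, 42.0]), (0.32, [250.0, 182.0, 25.0, 56.0])]
jaw top [(0.57, [360.0, 221.0, 13.0, 44.0])]
jaw side [(0.65, [316.0, 219.0, 37.0, 30.0]), (0.17, [184.0, 250.0, 71.0, 70.0])]
sample_green top [(0.97, [222.0, 154.0, 22.0, 13.0]), (0.7, [361.0, 221.0, 10.0, 40.0])]
sample_green side [(0.93, [194.0, 295.0, 26.0, 18.0])]
```

View pics/t_rack.png

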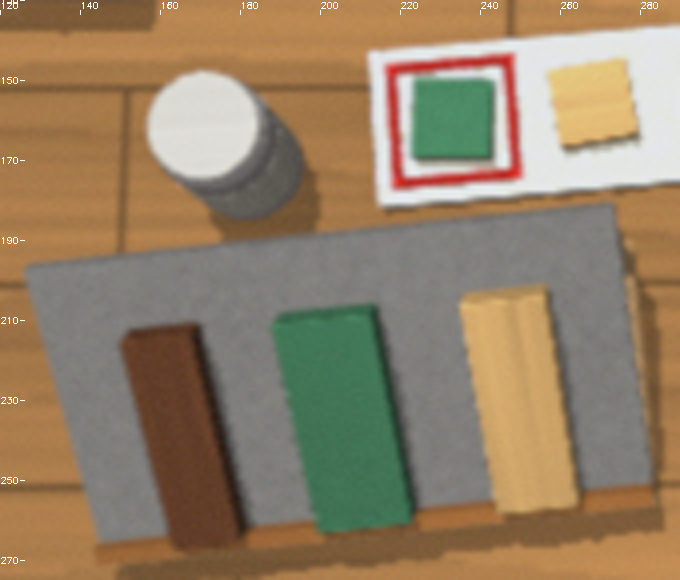

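View pics/t_jig.png

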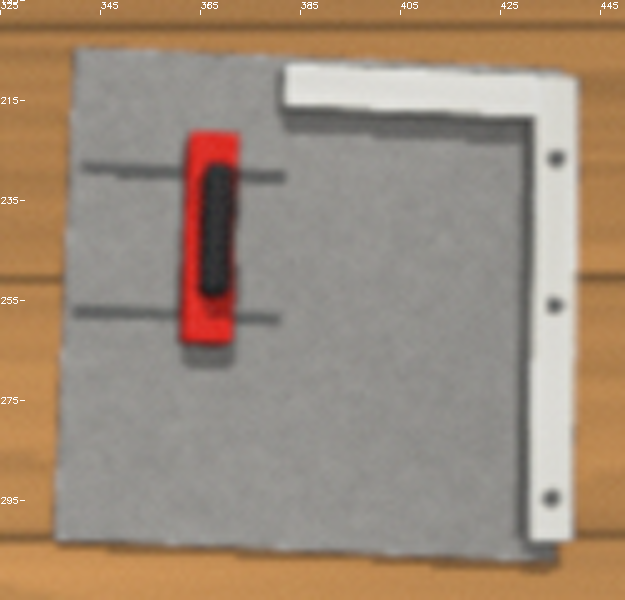

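View pics/s_jig.png

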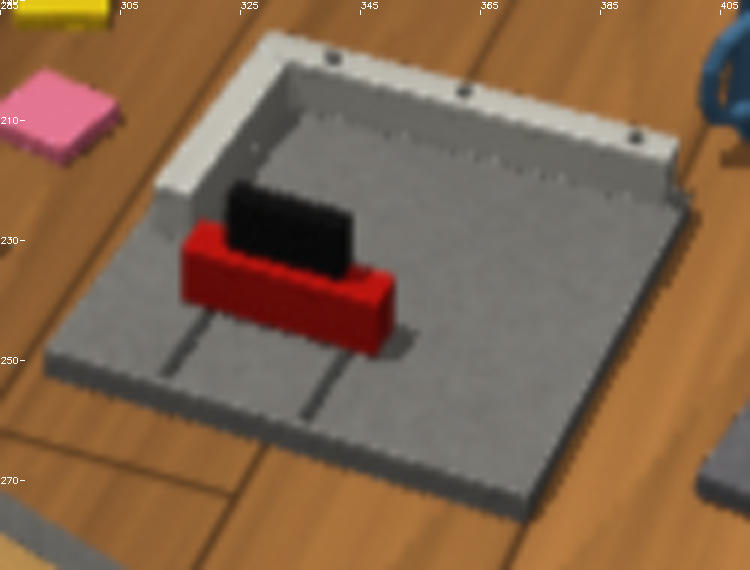

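The crops confirm it: the green sample is in the red frame, and the green board lies in the middle of the rack with its lower end towards the robot. The jig's inside corner is at top (431.5,218) on its upper edge. Now I'll fit the poses.

```bash
cat > h.py <<'E'
import cv2,numpy as np
from scipy.optimize import least_squares,minimize
from scipy.spatial.transform import Rotation as Rn
C={c:np.load(c+".npz") for c in ("top","side")}
def proj(c,X):
    p=(np.asarray(X)@C[c]["R"].T+C[c]["t"])@C[c]["intrinsics"].T
    return p[:,:2]/p[:,2:]
def box(l,w,h): return np.array([[x,y,z] for x in(-l/2,l/2) for y in(-w/2,w/2) for z in(-h/2,h/2)])
E
python3 - <<'E'
from h import *
def px(l,o,k): return (np.array(l)+.5)/k-.5+o
jt=(px([(75,47),(53,542),(284,107),(534,117),(527,541),(577,73)],(325,195),5),[(30,220,0),(-210,220,0),(0,120,30),(0,0,30),(-200,0,30),(20,-20,30)])
js=(px([(47,350),(525,498),(290,64),(190,195),(668,160),(308,112)],(285,190),6),[(30,220,0),(-210,220,0),(0,0,30),(0,120,30),(-200,0,30),(0,0,0)])
def T(p,X): return np.array(X)@Rn.from_euler('z',p[2],degrees=True).as_matrix().T+[p[0],p[1],p[3]]
for sel in ([("top",jt),("side",js)],[("top",jt)],[("side",js)]):
    f=lambda p:np.concatenate([(proj(c,T([*p[:3],18],X))-q).ravel() for c,(q,X) in sel])
    r=least_squares(f,[500,-200,0],loss='soft_l1',x_scale=[10,10,1]); print("jig",r.x.round(1),np.abs(f(r.x)).round(1).tolist())
# board by points (top) + silhouettes
def pose(p): return Rn.from_euler('ZY',[p[3],-30],degrees=True).as_matrix()
def iou(p,dims,ms):
    s=0
    for c,m in ms.items():
        k=4; h=cv2.convexHull(((proj(c,box(*dims)@pose(p).T+p[:3])+.5)*k).astype(np.float32)).astype(int)
        im=np.zeros((480*k,640*k),np.uint8); cv2.fillConvexPoly(im,h,1)
        a=cv2.resize(im.astype(np.float32),(640,480),interpolation=cv2.INTER_AREA)
        s+=np.minimum(a,m).sum()/np.maximum(a,m).sum()
    return -s
for n,w in (("green",56),("pine",48),("walnut",40)):
    ms={c:np.load(f"m_blank_{n}_{c}.npy").astype(np.float32) for c in("top","side")}
    if n=="green":
        for c in ms:
            hsv=cv2.cvtColor(C[c]["color"],cv2.COLOR_RGB2HSV); g=cv2.inRange(hsv,(55,90,30),(90,255,255))>0
            g&=cv2.dilate(ms[c].astype(np.uint8),np.ones((7,7)))>0; print(c,g.sum(),ms[c].sum()); ms[c]=g.astype(np.float32)
    u=np.argwhere(ms["top"]>0).mean(0)[::-1]; K=C["top"]["intrinsics"]; d=C["top"]["R"].T@np.linalg.solve(K,[*u,1]); o=-C["top"]["R"].T@C["top"]["t"]
    x0=o+d*(80-o[2])/d[2]; p0=np.array([*x0,8.])
    best=min((minimize(iou,p0+[0,0,0,a],args=((130,w,24),ms),method="Nelder-Mead",options=dict(initial_simplex=p0+np.vstack([np.zeros(4),np.diag([10,10,10,8])]),maxfev=250)) for a in (0,)),key=lambda r:r.fun)
    print(n,best.x.round(1),best.fun.round(3))
rq=px([(27,266),(612,205)],(120,130),4); 
f=lambda p:(proj("top",T([*p,0],[(73.6,165,117),(73.6,-165,117)]))-rq).ravel()
r=least_squares(f,[450,250,8],x_scale=[10,10,1]); print("rack",r.x.round(1),f(r.x).round(2))
E
```

```text
jig [ 600.5 -312.9   -2.9] [0.3, 0.0, 0.0, 0.4, 0.1, 0.3, 0.2, 0.0, 0.2, 0.1, 0.1, 0.9, 0.5, 0.1, 0.8, 0.2, 0.1, 0.4, 0.3, 0.1, 0.3, 0.4, 3.1, 0.4]
jig [ 600.7 -312.7   -2.7] [0.4, 0.1, 0.1, 0.3, 0.2, 0.3, 0.2, 0.1, 0.3, 0.2, 0.1, 0.8]
jig [ 599.9 -313.5   -3.2] [0.7, 0.1, 0.5, 0.2, 0.3, 0.4, 0.3, 0.0, 0.4, 0.6, 2.9, 0.5]
top 1328 1449.0
side 1434 1563.0
green [560.1 213.3  73.3   7.4] -1.795
pine [569.2 115.   77.2   6.3] -1.894
walnut [549.5 307.1  76.9   6.3] -1.905
rack [584.1 213.6   5.9] [-0.64  0.04  0.65 -0.06]
```

The poses agree: the jig corner is at (600.5,-313,18) with yaw -2.9. The green board's centre is at about (560.3,212.5,75.5) with yaw 6.3 and a 30° tilt, which matches the rack geometry. Moving over now.

>>> apply_moves([
  [1,0.017,0.038,0,0,0,-2],
  [1,0.017,0.038,0,0,0,-2],
  [1,0.017,0.038,0,0,0,-2],
  [1,0.017,0.038,0,0,0,-2],
  [1,0.017,0.038,0,0,0,-2],
])

```text
time_s: 1.12
ee_pos: [246.8, -360.1, 228.0]
ee_rot: [180.0, -0.0, 6.2]
force: [1.0, 0.4, 0.5]
gripper_width: 91.4
gripper_force: 0.0
```

>>> apply_moves([
  [1,0.017,0.038,0,0,0,0],
  [1,0.017,0.038,0,0,0,0],
  [1,0.017,0.038,0,0,0,0],
  [1,0.017,0.038,0,0,0,0],
  [1,0.017,0.038,0,0,0,0],
])

```text
time_s: 1.53
ee_pos: [331.9, -170.0, 228.4]
ee_rot: [180.0, -0.1, 6.3]
force: [2.4, 0.1, 0.3]
gripper_width: 91.3
gripper_force: 0.0
```

>>> apply_moves([
  [1,0.017,0.038,0,0,0,0],
  [1,0.017,0.038,0,0,0,0],
  [1,0.017,0.038,0,0,0,0],
  [1,0.017,0.038,0,0,0,0],
  [1,0.017,0.038,0,0,0,0],
])

```text
time_s: 1.95
ee_pos: [416.9, 20.3, 228.4]
ee_rot: [180.0, -0.1, 6.3]
force: [0.3, -1.0, 0.4]
gripper_width: 91.0
gripper_force: 0.0
```

>>> apply_moves([
  [1,0.017,0.038,0,0.65,-5.96,0],
  [1,0.017,0.038,0,0.65,-5.96,0],
  [1,0.017,0.038,0,0.65,-5.96,0],
  [1,0.017,0.038,0,0.65,-5.96,0],
  [1,0.017,0.038,0,0.65,-5.96,0],
])

```text
time_s: 2.37
ee_pos: [499.6, 204.3, 228.9]
ee_rot: [180.0, -29.4, 6.3]
force: [1.5, -1.3, -1.3]
gripper_width: 91.0
gripper_force: 0.0
```

>>> apply_moves([
  [1,0.003,-0.001,-0.031,0,0,0],
  [1,0.004,0,-0.031,0,0,0],
  [1,0.015,0.001,-0.026,0,0,0],
  [1,0.015,0.002,-0.026,0,0,0],
  [1,0,0,0,0,0,0],
])

```text
time_s: 2.78
ee_pos: [535.7, 202.9, 108.7]
ee_rot: [179.6, -28.6, 6.4]
force: [0.6, -0.6, -0.5]
gripper_width: 91.2
gripper_force: 0.0
```

```bash
python3 - <<'E'
from workcell import cams,status
import cv2,numpy as np
f=cams.grab_frame("wrist"); im=f["color"][:,:,::-1].copy(); np.savez("wrist1.npz",**f)
cv2.imwrite("pics/w1.png",im); print(f["intrinsics"].round(1).tolist(),status.state()["ee_pos"].round(1),f["R"].round(3).tolist(),f["t"].round(1))
E
```

```text
[[371.6, 0.0, 321.1], [0.0, 371.6, 238.8], [0.0, 0.0, 1.0]] [535.8 202.9 111. ] [[0.108, -0.994, 0.006], [-0.961, -0.105, -0.257], [0.256, 0.022, -0.966]] [142.3 591.9 131.6]
```

View pics/w1.png

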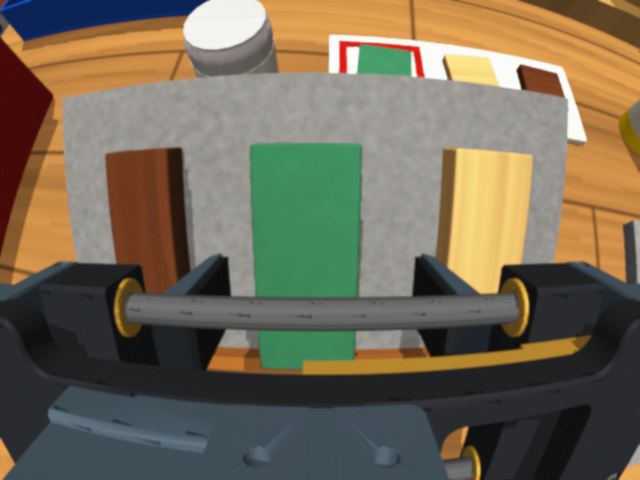

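The wrist view shows the green board centred at column 306 between fingers whose midpoint is about column 320. I'm about 7 mm short in +y, so I'll correct that.

>>> apply_moves([
  [1,0.004,0.008,0.0,0.1,-1.2,0],
  [1,0,0,0,0,0,0],
])

```text
time_s: 3.0
ee_pos: [540.9, 212.2, 115.1]
ee_rot: [179.8, -30.4, 6.3]
force: [0.8, 0.5, 0.5]
gripper_width: 91.0
gripper_force: 0.0
```

>>> apply_moves([
  [1,0.006,0.0,-0.012,0,0,0],
  [1,0.006,0,-0.012,0,0.3,0],
  [1,0.003,0.001,-0.006,0,0,0],
  [1,0,0,0,0,0,0],
  [1,0,0,0,0,0,0],
])

```text
time_s: 3.42
ee_pos: [555.6, 212.4, 85.0]
ee_rot: [179.8, -30.1, 6.3]
force: [0.5, 0.1, 0.3]
gripper_width: 90.9
gripper_force: 0.0
```

>>> apply_moves([
  [1,0.002,0.0,-0.004,0,0,0],
  [1,0,0,0,0,0,0],
  [0.1,0,0,0,0,0,0],
  [0.1,0,0,0,0,0,0],
  [0.1,0,0,0,0,0,0],
], newtons=20)

```text
time_s: 3.83
ee_pos: [557.7, 212.4, 80.5]
ee_rot: [179.8, -30.0, 6.3]
force: [-0.0, 0.5, -0.1]
gripper_width: 73.9
gripper_force: 0.0
```

>>> apply_moves([
  [-1,0,0,0,0,0,0],
  [-1,0,0,0,0,0,0],
  [-1,0,0,0,0,0,0],
  [-1,0,0,0,0,0,0],
  [-1,0,0,0,0,0,0],
], newtons=25)

```text
time_s: 4.25
ee_pos: [557.7, 212.4, 80.2]
ee_rot: [179.8, -29.9, 6.3]
force: [0.3, -0.4, 0.6]
gripper_width: 55.7
gripper_force: 25.0
```

>>> apply_moves([
  [-1,-0.005,-0.0005,0.009,0,0,0],
  [-1,-0.01,-0.001,0.017,0,0,0],
  [-1,-0.015,-0.0015,0.026,0,0,0],
  [-1,-0.01,-0.002,0.035,0,0,0],
  [-1,0,0,0.035,0,0,0],
])

```text
time_s: 4.67
ee_pos: [514.4, 206.3, 201.3]
ee_rot: [179.7, -29.6, 6.4]
force: [0.8, -0.1, -1.2]
gripper_width: 55.7
gripper_force: 25.0
```

>>> apply_moves([
  [-1,0,-0.03,0.01,-0.65,5.96,0],
  [-1,0,-0.03,0.01,-0.65,5.96,0],
  [-1,0,-0.03,0,-0.65,5.96,0],
  [-1,0,-0.03,0,-0.65,5.96,0],
  [-1,0,-0.03,0,-0.65,5.96,0],
])

```text
time_s: 5.08
ee_pos: [518.1, 61.4, 220.8]
ee_rot: [179.6, -1.1, 6.2]
force: [0.7, 0.3, -0.8]
gripper_width: 55.6
gripper_force: 25.0
```

>>> apply_moves([
  [-1,0.002,-0.04,-0.005,0,0,-1.8],
  [-1,0.002,-0.04,-0.005,0,0,-1.8],
  [-1,0.002,-0.04,-0.005,0,0,-1.8],
  [-1,0.002,-0.04,-0.005,0,0,-1.8],
  [-1,0.002,-0.04,-0.005,0,0,-2],
])

```text
time_s: 5.5
ee_pos: [527.9, -139.2, 194.0]
ee_rot: [179.5, -1.3, -3.1]
force: [0.5, -0.1, -0.9]
gripper_width: 56.1
gripper_force: 25.0
```

>>> apply_moves([
  [-1,0.001,-0.04,-0.005,0,0,0],
  [-1,0.001,-0.04,-0.005,0,0,0],
  [-1,0.001,-0.033,-0.01,0,0,0],
  [-1,0,0,-0.02,0,0,0],
  [-1,0,0,0,0,0,0],
])

```text
time_s: 5.92
ee_pos: [528.7, -251.1, 150.5]
ee_rot: [179.7, -0.9, -3.2]
force: [-1.3, 1.0, -1.2]
gripper_width: 56.2
gripper_force: 25.0
```

>>> apply_moves([
  [-1,0.005,-0.004,-0.03,0.3,0.9,0.2],
  [-1,0,0,-0.03,0,0,0],
  [-1,0,0,-0.03,0,0,0],
  [-1,0,0,0,0,0,0],
  [-1,0,0,0,0,0,0],
])

```text
time_s: 6.33
ee_pos: [535.6, -252.9, 64.0]
ee_rot: [179.9, -0.2, -2.7]
force: [-0.4, -0.0, -0.1]
gripper_width: 55.5
gripper_force: 25.0
```

```bash
python3 - <<'E'
from workcell import cams,status
import cv2,numpy as np
s=status.state(); print(s["ee_pos"].round(1),s["ee_rot"].round(2),s["force"].round(1))
f=cams.grab_frame("top"); g=cams.grab_frame("side")
a=cv2.resize(f["color"][185:325,310:460,::-1],None,fx=2.6,fy=2.6,interpolation=2); b=cv2.resize(g["color"][170:310,270:420,::-1],None,fx=2.6,fy=2.6,interpolation=2)
cv2.imwrite("pics/p1.png",np.hstack([a,b]))
E
```

```text
[ 535.6 -252.9   64. ] [179.88  -0.21  -2.73] [-0.4 -0.  -0.1]
```

View pics/p1.png

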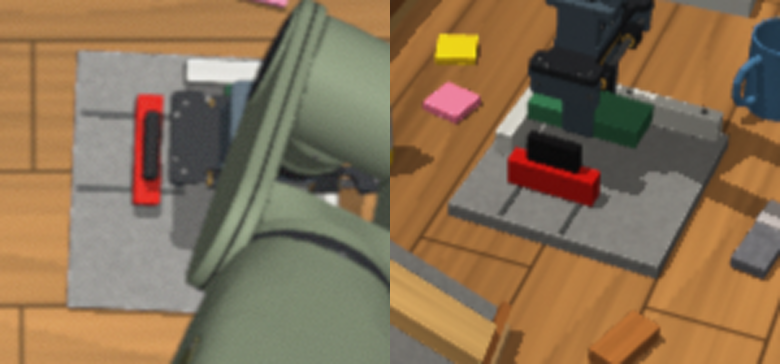

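The board is level and held above the bed, with the stop just ahead of it. I'll back off 5 mm in x and lower it gently.

>>> apply_moves([
  [-1,-0.005,0,0,0,0.2,-0.1],
  [-1,0,0,-0.012,0,0,0],
  [-1,0,0,-0.012,0,0,0],
  [-1,0,0,0,0,0,0],
  [-1,0,0,0,0,0,0],
])

```text
time_s: 6.85
ee_pos: [531.5, -254.3, 41.7]
ee_rot: [179.7, -0.2, -2.9]
force: [0.1, 0.4, -0.1]
gripper_width: 55.9
gripper_force: 25.0
```

>>> apply_moves([
  [-1,0,0,-0.002,0,0,0],
  [-1,0,0,0,0,0,0],
])

```text
time_s: 7.02
ee_pos: [531.9, -254.5, 39.6]
ee_rot: [179.7, -0.3, -2.9]
force: [0.1, -0.7, -2.0]
gripper_width: 55.9
gripper_force: 25.0
```

>>> apply_moves([
  [-1,0,0,-0.002,0.2,0.2,0],
  [-1,0,0,0,0,0,0],
])

```text
time_s: 7.18
ee_pos: [531.6, -254.4, 36.8]
ee_rot: [180.0, -0.0, -2.9]
force: [0.6, -0.6, -1.5]
gripper_width: 56.1
gripper_force: 25.0
```

>>> apply_moves([
  [-1,0,0,-0.0015,0,0,0],
  [-1,0,0,0,0,0,0],
])

```text
time_s: 7.35
ee_pos: [531.7, -254.4, 35.5]
ee_rot: [179.9, -0.0, -2.9]
force: [1.6, 0.1, 0.7]
gripper_width: 55.6
gripper_force: 25.0
```

>>> apply_moves([
  [-1,0,0,-0.0015,0,0,0],
  [-1,0,0,0,0,0,0],
])

```text
time_s: 7.52
ee_pos: [531.7, -254.4, 35.4]
ee_rot: [179.9, -0.0, -2.9]
force: [-1.8, -0.0, 11.3]
gripper_width: 56.1
gripper_force: 25.0
```

The board rests on the bed. Still holding it, I'll ease the pressure and slide it to the end stop.

>>> apply_moves([
  [-1,0,0,0.0012,0,0,0],
  [-1,0.003,-0.0001,0,0,0,0],
  [-1,0,0,0,0,0,0],
])

```text
time_s: 7.77
ee_pos: [533.8, -254.4, 35.4]
ee_rot: [180.0, 0.1, -2.9]
force: [-4.2, 0.2, 7.3]
gripper_width: 56.1
gripper_force: 25.0
```

>>> apply_moves([
  [-1,0.0015,-0.0001,0,0,0,0],
  [-1,0,0,0,0,0,0],
])

```text
time_s: 7.93
ee_pos: [535.0, -254.4, 35.4]
ee_rot: [180.0, 0.1, -2.9]
force: [-4.4, 0.0, 7.7]
gripper_width: 55.7
gripper_force: 25.0
```

>>> apply_moves([
  [-1,0.0015,-0.0001,0,0,0,0],
  [-1,0,0,0,0,0,0],
])

```text
time_s: 8.1
ee_pos: [536.5, -254.6, 35.4]
ee_rot: [180.0, 0.1, -2.9]
force: [-5.0, 0.5, 8.4]
gripper_width: 55.8
gripper_force: 25.0
```

>>> apply_moves([
  [-1,0.0015,-0.0001,0.0004,0,0,0],
  [-1,0,0,0,0,0,0],
])

```text
time_s: 8.27
ee_pos: [538.7, -254.7, 35.4]
ee_rot: [180.0, 0.0, -2.9]
force: [-1.9, -0.1, 5.7]
gripper_width: 55.8
gripper_force: 25.0
```

>>> apply_moves([
  [-1,0.0012,-0.0001,0,0,0,0],
  [-1,0,0,0,0,0,0],
])

```text
time_s: 8.43
ee_pos: [539.6, -254.7, 35.4]
ee_rot: [180.0, 0.1, -2.9]
force: [-3.8, 0.4, 5.8]
gripper_width: 55.8
gripper_force: 25.0
```

>>> apply_moves([
  [-1,0.0012,-0.0001,0,0,0,0],
  [-1,0,0,0,0,0,0],
])

```text
time_s: 8.6
ee_pos: [539.9, -254.7, 35.4]
ee_rot: [180.0, 0.2, -2.9]
force: [-6.7, -0.6, 8.2]
gripper_width: 55.6
gripper_force: 25.0
```

>>> apply_moves([
  [-1,0.0012,-0.0001,0,0,0,0],
  [-1,0,0,0,0,0,0],
])

```text
time_s: 8.77
ee_pos: [540.0, -254.8, 35.4]
ee_rot: [180.0, 0.3, -2.9]
force: [-8.4, -1.0, 9.7]
gripper_width: 55.8
gripper_force: 25.0
```

It's against the end stop. Releasing, then lifting.

>>> apply_moves([
  [-1,-0.002,0,0,0,0,0],
  [0.49,0,0,0,0,0,0],
  [0.49,0,0,0,0,0,0],
  [0.49,0,0,0,0,0,0],
  [0.49,0,0,0,0,0,0],
])

```text
time_s: 9.18
ee_pos: [540.7, -254.9, 34.8]
ee_rot: [180.0, 0.0, -2.9]
force: [0.3, -0.5, -0.3]
gripper_width: 67.8
gripper_force: 0.0
```

>>> apply_moves([
  [0.49,0,0,0.01,0,0,0],
  [0.49,0,0,0.025,0,0,0],
  [0.49,0,0,0.025,0,0,0],
  [-1,0.0015,0.026,0,0,0,0],
  [-1,0.0015,0.026,0,0,0,0],
])

```text
time_s: 9.6
ee_pos: [545.0, -203.9, 97.8]
ee_rot: [179.9, -0.3, -3.0]
force: [0.1, -0.6, -0.3]
gripper_width: 56.8
gripper_force: 0.0
```

>>> apply_moves([
  [-1,0,0.002,0,0,0,0],
  [-1,0,0,0,0,0,0],
  [-1,0,0,0,0,0,0],
  [-1,0,0,0,0,0,0],
  [-1,0,0,0,0,0,0],
])

```text
time_s: 10.02
ee_pos: [543.4, -201.8, 95.0]
ee_rot: [180.0, 0.0, -2.9]
force: [-0.2, -0.1, 0.1]
gripper_width: 24.1
gripper_force: 0.0
```

>>> apply_moves([
  [-1,0,0,0,0,0,0],
  [-1,0,0,0,0,0,0],
  [-1,0,0,-0.02,0,0,0],
  [-1,0,0,-0.02,0,0,0],
  [-1,0,0,-0.018,0,0,0],
])

```text
time_s: 10.43
ee_pos: [543.4, -201.3, 36.5]
ee_rot: [180.0, -0.0, -2.9]
force: [0.3, 0.0, -0.8]
gripper_width: 0.3
gripper_force: 0.0
```

>>> apply_moves([
  [-1,0,0,0,0,0,0],
  [-1,-0.0003,-0.006,0,0,0,0],
  [-1,-0.0003,-0.006,0,0,0,0],
  [-1,0,0,0,0,0,0],
])

```text
time_s: 10.77
ee_pos: [544.0, -214.8, 38.6]
ee_rot: [179.9, -0.2, -2.9]
force: [-0.2, -0.3, 0.7]
gripper_width: 0.4
gripper_force: 0.0
```

>>> apply_moves([
  [-1,-0.0008,-0.005,0,0,0,0],
  [-1,-0.0008,-0.005,0,0,0,0],
  [-1,-0.0006,-0.004,0,0,0,0],
  [-1,-0.0004,-0.004,0,0,0,0],
  [-1,0,-0.003,0,0,0,0],
])

```text
time_s: 11.18
ee_pos: [540.2, -234.4, 37.4]
ee_rot: [180.0, 0.0, -2.9]
force: [-0.3, 1.6, 1.6]
gripper_width: 0.6
gripper_force: 0.6
```

>>> apply_moves([
  [-1,0,-0.002,0,0,0,0],
  [-1,0,0,0,0,0,0],
])

```text
time_s: 11.35
ee_pos: [540.2, -236.5, 37.1]
ee_rot: [179.9, 0.0, -2.9]
force: [0.8, -0.2, -0.1]
gripper_width: 0.6
gripper_force: 0.0
```

>>> apply_moves([
  [-1,0,-0.002,0,0,0,0],
  [-1,0,0,0,0,0,0],
])

```text
time_s: 11.52
ee_pos: [540.2, -238.1, 37.0]
ee_rot: [180.0, 0.0, -2.9]
force: [-0.8, -0.6, 0.6]
gripper_width: 0.4
gripper_force: 0.0
```

>>> apply_moves([
  [-1,0,-0.0015,0,0,0,0],
  [-1,0,0,0,0,0,0],
])

```text
time_s: 11.68
ee_pos: [540.2, -239.6, 37.0]
ee_rot: [180.0, 0.0, -2.9]
force: [-0.6, -0.1, -0.1]
gripper_width: 0.2
gripper_force: 0.0
```

>>> apply_moves([
  [-1,0,-0.0015,0,0,0,0],
  [-1,0,0,0,0,0,0],
])

```text
time_s: 11.85
ee_pos: [540.3, -241.1, 37.1]
ee_rot: [180.0, 0.0, -2.9]
force: [0.4, -0.5, -0.5]
gripper_width: 0.4
gripper_force: 0.0
```

>>> apply_moves([
  [-1,0,-0.0015,0,0,0,0],
  [-1,0,0,0,0,0,0],
])

```text
time_s: 12.02
ee_pos: [540.3, -242.7, 37.1]
ee_rot: [180.0, 0.0, -2.9]
force: [0.5, 0.6, 0.6]
gripper_width: 0.3
gripper_force: 0.0
```

>>> apply_moves([
  [-1,0,-0.002,0,0,0,0],
  [-1,0,0,0,0,0,0],
])

```text
time_s: 12.18
ee_pos: [540.3, -244.8, 37.2]
ee_rot: [179.9, 0.0, -2.9]
force: [0.0, 0.5, 0.1]
gripper_width: 0.6
gripper_force: 0.0
```

>>> apply_moves([
  [-1,0,-0.002,0,0,0,0],
  [-1,0,0,0,0,0,0],
])

```text
time_s: 12.35
ee_pos: [540.2, -245.1, 37.2]
ee_rot: [-179.9, 0.0, -3.0]
force: [1.1, 5.5, 1.1]
gripper_width: 0.3
gripper_force: 2.9
```

>>> apply_moves([
  [-1,0,-0.002,0,0,0,0],
  [-1,0,0,0,0,0,0],
])

```text
time_s: 12.52
ee_pos: [540.2, -245.2, 37.2]
ee_rot: [-179.7, 0.1, -3.0]
force: [1.7, 11.7, 2.8]
gripper_width: 0.5
gripper_force: 6.0
```

It's against the fence (11 N). Next I'll go round to the free end and seat it against the end stop.

>>> apply_moves([
  [-1,0.0005,0.01,0,0,0,0],
  [-1,0,0,0.025,0,0,0],
  [-1,0,0,0.025,0,0,0],
  [-1,-0.035,-0.013,0,0,0,0],
  [-1,-0.035,-0.013,0,0,0,0],
])

```text
time_s: 12.93
ee_pos: [472.5, -265.2, 88.9]
ee_rot: [179.8, -0.3, -2.7]
force: [0.3, -0.7, -0.2]
gripper_width: 0.6
gripper_force: 0.0
```

>>> apply_moves([
  [-1,-0.034,-0.012,0,0,0,0],
  [-1,0,0,0,0,0,0],
  [-1,0,0,-0.02,0,0,0],
  [-1,0,0,-0.02,0,0,0],
  [-1,0,0,0,0,0,0],
])

```text
time_s: 13.35
ee_pos: [434.8, -275.4, 44.6]
ee_rot: [-179.9, 0.3, -2.9]
force: [-0.1, -0.5, -0.0]
gripper_width: 0.1
gripper_force: 0.0
```

>>> apply_moves([
  [-1,0,0,-0.007,0,-0.3,0],
  [-1,0.005,-0.0003,0,0,0,0],
  [-1,0.005,-0.0002,0,0,0,0],
  [-1,0.004,-0.0002,0,0,0,0],
  [-1,0,0,0,0,0,0],
])

```text
time_s: 13.77
ee_pos: [452.7, -277.7, 41.0]
ee_rot: [179.9, -0.4, -2.9]
force: [-0.5, 0.1, -0.7]
gripper_width: 0.3
gripper_force: 0.0
```

>>> apply_moves([
  [-1,0.002,-0.0001,0,0,0,0],
  [-1,0.001,0,0,0,0,0],
  [-1,0,0,0,0,0,0],
])

```text
time_s: 14.02
ee_pos: [453.9, -277.2, 40.4]
ee_rot: [180.0, -0.3, -2.9]
force: [-0.1, -0.3, 0.9]
gripper_width: 0.4
gripper_force: 0.0
```

>>> apply_moves([
  [-1,0.002,-0.0001,0,0,0,0],
  [-1,0,0,0,0,0,0],
])

```text
time_s: 14.18
ee_pos: [454.8, -277.1, 40.1]
ee_rot: [-180.0, -0.2, -2.9]
force: [-2.8, -0.4, 2.4]
gripper_width: 0.8
gripper_force: 1.6
```

>>> apply_moves([
  [-1,0.002,-0.0001,0,0,0,0],
  [-1,0,0,0,0,0,0],
])

```text
time_s: 14.35
ee_pos: [454.9, -277.1, 40.1]
ee_rot: [-180.0, 0.1, -2.8]
force: [-9.1, -0.4, 6.2]
gripper_width: 0.6
gripper_force: 4.3
```

Seated with about 9 N. I'll retreat, lift clear and go behind the jaw.

>>> apply_moves([
  [-1,-0.006,0,0,0,0,0],
  [-1,0,0,0.03,0,0,0],
  [-1,0,0,0.035,0,0,0],
  [-1,0,0,0.035,0,0,0],
  [-1,0,0.01,0,0,0,0],
])

```text
time_s: 14.77
ee_pos: [456.2, -271.0, 146.9]
ee_rot: [179.5, -1.1, -3.0]
force: [0.4, -1.4, 1.3]
gripper_width: 0.6
gripper_force: 0.0
```

>>> apply_moves([
  [-1,0.019,0.032,0,0,0,0],
  [-1,0.019,0.032,0,0,0,0],
  [-1,0.019,0.032,0,0,0,0],
  [-1,0.019,0.032,0,0,0,0],
  [-1,0.019,0.03,0,0,0,0],
])

```text
time_s: 15.18
ee_pos: [547.6, -107.4, 140.0]
ee_rot: [-180.0, -0.4, -2.9]
force: [0.5, 0.2, -0.7]
gripper_width: 0.5
gripper_force: 0.0
```

```bash
python3 - <<'E'
from workcell import cams,status
import cv2,numpy as np
s=status.state(); print(s["ee_pos"].round(1),s["ee_rot"].round(2),s["force"].round(1))
f=cams.grab_frame("top"); g=cams.grab_frame("side")
a=cv2.resize(f["color"][190:320,320:460,::-1],None,fx=2.8,fy=4,interpolation=2); a=cv2.resize(f["color"][190:320,325:450,::-1],None,fx=3.1,fy=3.1,interpolation=2); b=cv2.resize(g["color"][170:300,285:410,::-1],None,fx=3.1,fy=3.1,interpolation=2)
cv2.imwrite("pics/p2.png",np.hstack([a,b]))
E
```

```text
[ 547.6 -107.4  140. ] [-180.     -0.36   -2.9 ] [ 0.5  0.2 -0.7]
```

View pics/p2.png

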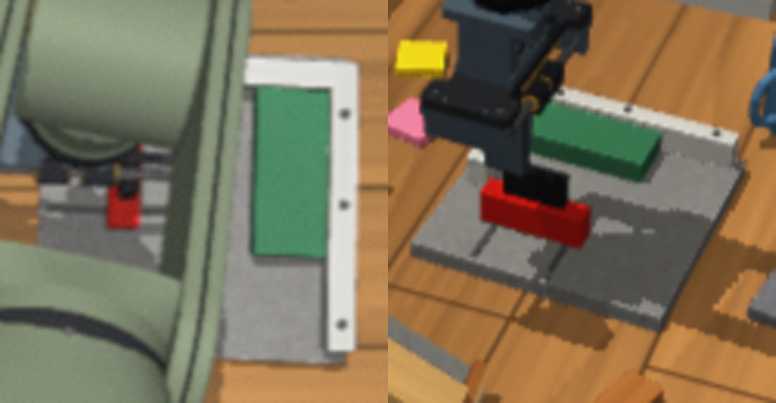

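The board is flat and snug in the corner, with its right edge on the fence and its top edge on the stop. Next I'll lower behind the jaw.

>>> apply_moves([
  [-1,-0.002,0.001,-0.025,0,0.3,0],
  [-1,0,0,-0.03,0,0,0],
  [-1,0,0,-0.03,0,0,0],
  [-1,0,0,-0.01,0,0,0],
  [-1,0,0,0,0,0,0],
])

```text
time_s: 15.7
ee_pos: [542.4, -108.4, 42.5]
ee_rot: [-180.0, 0.4, -2.9]
force: [0.3, 0.0, 0.0]
gripper_width: 0.3
gripper_force: 0.0
```

>>> apply_moves([
  [-1,0.002,0,-0.004,0,-0.4,0],
  [-1,-0.0003,-0.006,0,0,0,0],
  [-1,-0.0003,-0.006,0,0,0,0],
  [-1,-0.0002,-0.004,0,0,0,0],
  [-1,-0.0002,-0.004,0,0,0,0],
])

```text
time_s: 16.12
ee_pos: [546.4, -129.4, 42.3]
ee_rot: [180.0, -0.5, -2.9]
force: [-0.4, -0.9, 0.7]
gripper_width: 0.3
gripper_force: 0.0
```

>>> apply_moves([
  [-1,-0.0002,-0.004,0,0,0,0],
  [-1,-0.0003,-0.006,0,0,0,0],
  [-1,-0.0003,-0.006,0,0,0,0],
  [-1,-0.0003,-0.006,0,0,0,0],
  [-1,-0.0003,-0.006,0,0,0,0],
])

```text
time_s: 16.53
ee_pos: [544.8, -156.1, 42.0]
ee_rot: [-179.9, -0.5, -2.9]
force: [0.1, 5.2, 4.5]
gripper_width: 0.5
gripper_force: 2.7
```

>>> apply_moves([
  [-1,-0.0003,-0.006,-0.001,0,0,0],
  [-1,-0.0003,-0.006,0,0,0,0],
  [-1,-0.0003,-0.006,0,0,0,0],
  [-1,-0.0003,-0.006,0,0,0,0],
  [-1,-0.0003,-0.006,0,0,0,0],
])

```text
time_s: 16.95
ee_pos: [543.4, -186.0, 40.9]
ee_rot: [-179.9, -0.5, -2.9]
force: [0.9, 5.3, 3.5]
gripper_width: 0.8
gripper_force: 2.7
```

>>> apply_moves([
  [-1,-0.0003,-0.006,0,0,0,0],
  [-1,-0.0003,-0.006,0,0,0,0],
  [-1,-0.0002,-0.004,0,0,0,0],
  [-1,-0.0002,-0.004,0,0,0,0],
  [-1,0,0,0,0,0,0],
])

```text
time_s: 17.37
ee_pos: [542.2, -207.1, 40.6]
ee_rot: [180.0, -0.4, -2.9]
force: [0.9, 0.8, 1.3]
gripper_width: 0.6
gripper_force: 0.8
```

>>> apply_moves([
  [-1,-0.0001,-0.003,0,0,0,0],
  [-1,-0.0001,-0.003,0,0,0,0],
  [-1,-0.0001,-0.003,0,0,0,0],
  [-1,0,0,0,0,0,0],
])

```text
time_s: 17.7
ee_pos: [541.6, -216.0, 40.2]
ee_rot: [180.0, -0.4, -2.9]
force: [0.3, 1.5, 1.9]
gripper_width: 0.5
gripper_force: 1.2
```

>>> apply_moves([
  [-1,-0.0001,-0.0015,0,0,0,0],
  [-1,-0.0001,-0.0015,0,0,0,0],
  [-1,0,0,0,0,0,0],
])

```text
time_s: 17.95
ee_pos: [541.4, -218.7, 40.1]
ee_rot: [180.0, -0.4, -2.9]
force: [0.8, 2.2, 4.1]
gripper_width: 0.8
gripper_force: 1.7
```

>>> apply_moves([
  [-1,0,-0.0015,0,0,0,0],
  [-1,0,0,0,0,0,0],
])

```text
time_s: 18.12
ee_pos: [541.3, -220.1, 40.1]
ee_rot: [180.0, -0.4, -2.9]
force: [0.7, 3.0, 2.6]
gripper_width: 0.3
gripper_force: 1.8
```

>>> apply_moves([
  [-1,0,-0.0015,0,0,0,0],
  [-1,0,0,0,0,0,0],
])

```text
time_s: 18.28
ee_pos: [541.3, -220.4, 40.1]
ee_rot: [-179.9, -0.4, -2.9]
force: [1.4, 8.1, 4.3]
gripper_width: 0.2
gripper_force: 4.0
```

The jaw touches the board (position as predicted). Now I'll press it up in steps.

>>> apply_moves([
  [-1,0,-0.002,0,0,0,0],
  [-1,0,0,0,0,0,0],
])

```text
time_s: 18.45
ee_pos: [541.3, -220.4, 40.2]
ee_rot: [-179.7, -0.3, -3.0]
force: [3.0, 14.2, 5.7]
gripper_width: 0.6
gripper_force: 7.4
```

>>> apply_moves([
  [-1,0,-0.002,0,0,0,0],
  [-1,0,0,0,0,0,0],
])

```text
time_s: 18.62
ee_pos: [541.3, -220.5, 40.2]
ee_rot: [-179.5, -0.3, -3.1]
force: [3.8, 20.5, 7.3]
gripper_width: 0.6
gripper_force: 10.6
```

>>> apply_moves([
  [-1,0,-0.0015,0,0,0,0],
  [-1,0,0,0,0,0,0],
])

```text
time_s: 18.78
ee_pos: [541.3, -220.5, 40.2]
ee_rot: [-179.4, -0.3, -3.1]
force: [3.9, 25.0, 7.7]
gripper_width: 0.7
gripper_force: 13.0
```

>>> apply_moves([
  [-1,0,-0.0018,0,0,0,0],
  [-1,0,0,0,0,0,0],
  [-1,0,0,0,0,0,0],
  [-1,0,0,0,0,0,0],
])

```text
time_s: 19.12
ee_pos: [541.3, -220.5, 40.2]
ee_rot: [-179.2, -0.2, -3.1]
force: [5.2, 30.3, 9.1]
gripper_width: 0.2
gripper_force: 15.8
```

Firm at about 30 N. I'll ease off gradually and then retreat.

>>> apply_moves([
  [-1,0,0.004,0,0,0,0],
  [-1,0,0.004,0,0,0,0],
  [-1,0.0005,0.006,0,0,0,0],
  [-1,0.001,0.012,0,0,0,0],
  [-1,0.001,0.012,0,0,0,0],
])

```text
time_s: 19.53
ee_pos: [543.4, -190.7, 39.8]
ee_rot: [180.0, -0.3, -2.9]
force: [1.2, -0.8, -0.6]
gripper_width: 0.2
gripper_force: 0.0
```

>>> apply_moves([
  [-1,0,0,0.03,0,0,0],
  [-1,0,0,0.04,0,0,0],
  [-1,0,0,0.04,0,0,0],
  [-1,0,0.03,0.02,0,0,0],
  [-1,0,0.04,0,0,0,0],
])

```text
time_s: 19.95
ee_pos: [547.2, -122.6, 175.7]
ee_rot: [179.8, -1.1, -3.1]
force: [1.5, 0.7, 0.9]
gripper_width: 0.2
gripper_force: 0.0
```

>>> apply_moves([
  [-1,-0.02,0.035,0,0,0,0],
  [-1,-0.02,0.035,0,0,0,0],
  [-1,-0.02,0.035,0,0,0,0],
  [-1,0,0,0,0,0,0],
  [-1,0,0,0,0,0,0],
])

```text
time_s: 20.37
ee_pos: [482.8, -14.2, 170.3]
ee_rot: [179.9, -0.4, -2.7]
force: [0.5, -0.4, 0.8]
gripper_width: 0.5
gripper_force: 0.0
```

```bash
python3 - <<'E'
from workcell import cams,status
import cv2,numpy as np
s=status.state(); print(s["time_s"],s["ee_pos"].round(1),s["force"].round(1))
f=cams.grab_frame("top"); g=cams.grab_frame("side")
a=cv2.resize(f["color"][190:320,325:450,::-1],None,fx=3.1,fy=3.1,interpolation=2); b=cv2.resize(g["color"][170:300,285:410,::-1],None,fx=3.1,fy=3.1,interpolation=2)
cv2.imwrite("pics/p3.png",np.hstack([a,b]))
E
```

```text
20.3667 [482.8 -14.2 170.3] [ 0.5 -0.4  0.8]
```

View pics/p3.png

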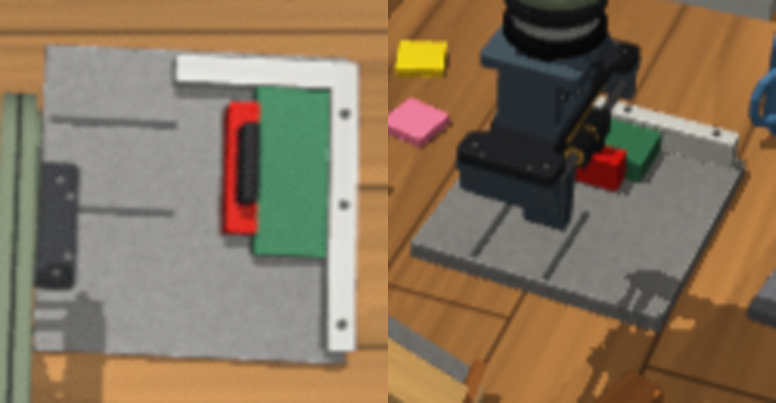

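The green board is seated against the stop and fence, with the jaw tight on it and the arm clear. Handing in.

```bash
python3 -c "
from workcell import env
print(env.job_done())"
```

```text
the job is handed in; nothing more can be done
None
```

The green board lies flat in the jig, snug against the end stop and side fence and clamped by the red jaw at about 30 N; I handed the job in at about 20.4 s, and the verdict was not shown.

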